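Hold the belt tensioner back for a new belt

ROBOT

A 6-joint arm with a two-finger parallel gripper is mounted at the origin on the work surface. World frame = base frame: x ahead of the robot, y to its left, z up, the work surface at z = 0. Lengths are in mm, angles in rad, forces in N, time in s.
With the tool pointing down it reaches from about 350 to 975 mm from the base axis. Payload 7.1 kg.
Tool frame: the origin (TCP) lies midway between the tips of the shut fingers; the grasp point (between the pads) lies 19 mm behind it (ctrl.grasp_offset is the distance from the TCP to the grasp point, in mm); z points along the fingers, y is the line along which they close (so a half turn about z gives the same grasp; the last joint's range is limited). The gripper opens to 88 mm and grips with 3 to 60 N. Pads are 20 mm wide; open, the fingers measure 115 mm over their backs; the gripper's body (75 mm by 178 mm) begins 61 mm behind the grasp point.
Start: joints at [-1.16, 0.423, 1.63, -0, 1.089, -0.019], TCP at [260.445, -568.131, 222.675] pointing down, gripper open.
Joint ranges: [-3, 3], [-0.9, 2.11], [0.09, 2.58], [-1.31, 4.45], [0.11, 2.69], [-2.54, 2.54]. Speed limits (rad/s): [2.39, 2.39, 3.01, 3.14, 3.14, 3.14].

INTERFACE

Orientations are given as a rotation vector (axis times angle).
In Python, from workcell import ctrl gives the robot as it stands. The module is installed in compiled form; this text tells all that it offers.
- The arm moves only by the tool servo_tool, never from a script. Its argument "rows" is a list of rows, each a list of 7 numbers: the turn, a rotation vector about the tool's x, y, z as a fraction of full scale, then the shift along the tool's x, y, z as a fraction of full scale, then the finger opening in mm, from 0 to 87.8. A call has 1 to 10 rows; each row is the pose to reach, as a shift and turn from the pose commanded when the call began, along the tool's axes at that moment; what a row does not reach only later rows make up. Full scale, the value 1, is 20 cm for a shift and 1.5 rad for a turn. A row lasts 1/8 s, in which the tool goes at most 62.5 mm and 10.7 degrees, less where a joint would pass 70% of its speed; a pose out of reach is approached as far as the arm can. A call with a number of a shift or a turn outside -1 to 1 is refused whole. A call with a gripper value outside its range is refused whole. The fingers move at their own pace and stop on an object; the grip force is fixed at half the most. Time passes only in rows, so rows that repeat a pose let the fingers close. It gives the time, the measured TCP pose, the force, the opening and the grip force at its end, in the units of the state.
- ctrl.get_obs(): the state, without advancing time (a new reading comes with each control period).
- ctrl.get_image(name): name is "scene" or "side" or "wrist"; returns (picture, depth): 420x560x3 uint8, red, green, blue; 420x560 float32, mm along the optical axis (not along the pixel's ray), 0 where there is no reading.
- ctrl.camera_info(name): a dict with "intrinsics" (3x3 intrinsics, pixels), "R" (3x3) and "t" (3): a world point X has camera coordinates R X + t. Camera axes: x right, y down, z forward; pixel columns grow to the right and rows downward; lengths in mm; the calibration is good to about 2 mm. A picture is of the moment at which its call begins: read the wrist's pose just before it. camera_info takes no time and is no camera call; for the wrist camera it gives the pose at the moment of the call.
- ctrl.close_job(): hands the job in; it is judged then, once.
The state is a dict: "t": time; "qpos": joint angles; "qvel": joint speeds; "joint_torque": joint torques, N m; "ee_pos": TCP position; "orientation": TCP orientation; "ft_force": force on the tool from outside, world axes, zero at the start; "moment": the same for the moment, N m; "width": finger opening in mm; "grasp_force": force on a finger pad.
Only numpy, scipy, OpenCV 4.12 (cv2) and the standard library are available. Lean on these libraries where they do the work, as an engineer would, in place of code of your own. Each camera call takes 0.05 s, during which the arm holds its last target. There are 200 camera calls.

TASK

Ready the bench belt sander for a new belt: slide the lock slider all the way along its track to the covered end, so that the sprung tensioner arm is free; then push the arm by its upright handle, inwards past the ratchet click, and keep holding it there. The program finishes while still holding the arm back by that handle (it springs out again if let go). Leave the other things on the bench where they are.

Things in the scene. Friction and masses are not known exactly. Their poses are not given: they have to be found in the camera images.
- sander: Bench edge sander without its belt, fixed to the bench, yaw varies. Grey housing; flat deck 50 mm above the bench. Origin on the bench under the deck; x points away from its front, y to its left, z up; deck spans x -90..160, y -210..210 mm. Positions (x, y) below are mm in this frame. Motor, lying, at x 76..162, y 30..170, top 138 mm; switch box x 99..155, y -130..-70, top 90 mm.
- drive_drum (a point): Top centre of the fixed drive drum, at (-15, 140): upright black cylinder 56 mm across, top 112 mm above the bench. Beside it an upright steel platen 5 mm thick at x -41, y -25..100, same height. Not handled; stay clear.
- tensioner_pivot (a point): Point on the upright hinge axis of the tensioner arm, at (45, -110), at deck height; fixed to the sander. The arm is a flat steel bar, top 66 mm above the bench; on it, 60 mm from the pivot, stands the black idler drum (52 mm across, top 124 mm).
- pawl_tip (a point): Tip of the brass pawl that makes the click, at (45, -172), 60 mm above the bench. Sprung, it rides over a tooth on the arm between 0.31 and 0.49 rad (crest 0.40), adding about 2 N at the handle before the crest. It does not latch: let go, the arm springs back. Not handled.
- tensioner (a joint): Angle of the tensioner arm, rad. 0 = at rest, sprung outwards, bar pointing from the pivot to the sander's -x. Grows to 0.62 (end stop) as the handle goes inwards, to +y (clockwise from above): handle at pivot + 150 mm*(-cos q, sin q). While locked it is blocked below about 0.1. Spring: about 4.5 N at the handle at 0, 10 N at 0.55. Past the click: above 0.45.
- tensioner_handle: Upright round black handle at the free end of the tensioner arm, 22 mm across; origin on its axis at its lower end, 65 mm above the bench; top 135 mm above the bench. It swings with the arm and turns freely on its own axis (a sleeve). Nearest part: the idler drum, 53 mm away.
- lock_slider (a joint): Travel (m) of the lock slider along its straight track on the deck: starts at 0 to 0.010 (arm locked), slides towards the sander's +y to its end stop at 0.050 (arm free; all the way means above 0.042). Friction about 2.5 N; it stays where it is left.
- lock_grip (a point): Point on the axis of the slider's upright aluminium grip tab, 95 mm above the bench, at (65, -50 + travel). Tab 22 mm (x) by 12 mm (y, the direction of travel), top 114 mm above the bench. The slider's low body (top 67 mm) runs under a cover plate (y 30..105, top 74 mm). Nothing within 55 mm of the tab along y rises above 80 mm.
- disc_a: Bystander: grey abrasive disc 76 mm across, 12 mm thick, with a short stud, lying on the bench in front of the sander. Origin at the centre of its underside. Leave alone.
- disc_b: Bystander: another such disc. Leave alone.
- disc_small: Bystander: small abrasive disc, 38 mm across, 8 mm thick, lying on the sander's deck behind the platen. Leave alone.
- backing_pad: Bystander: black rubber backing pad, 72 mm across, with an upright steel mandrel, 75 mm tall, standing on the bench in front of the sander. Leave alone.
- oil_can: Bystander: steel can 60 mm across, 100 mm tall, on the bench to the right. Leave alone.
- spanner: Bystander: spanner 170 mm long lying on the bench to the right. Leave alone.
- spray_bottle: Bystander: white bottle 60 mm across, 160 mm tall, on the bench to the left. Leave alone.

How it is judged (in metres and radians):
On the way, in this order (a step that is already met when the one before it is completed fails the run):
1. the lock slider is at the free end of its track (value of joint lock_slider above 0.042 m), for 0.2 s.
2. the tensioner arm has been pushed past its click (value of joint tensioner above 0.45 rad), for 0.2 s.
At the end, for the whole second after the job is handed in: The lock slider is in the free end of its track (travel above 42 of 50 mm) and the robot is holding the tensioner arm still (under 0.05 rad/s) past the click (above 0.45 rad), pressing on its handle with more than 3 N (value of joint lock_slider above 0.042 m and value of joint tensioner above 0.45 rad and velocity of joint tensioner between -0.05 and 0.05 rad/s and contact force between any of the fingers, the arm and tensioner_handle above 3 N); the arm keeps its last pose, push and grip.
It fails at once if a bystander is shifted by more than 30 mm (distance of any of disc_a, disc_b, disc_small, backing_pad, oil_can, spanner, spray_bottle from where it was at the start of the episode above 0.03 m).
It also fails if it takes over 42 s, if anything falls off the work surface, if the arm or the gripper's body presses on something with over 40 N, if the wrist force passes 120 N, or if a joint passes its speed limit or range.

## Working session

There is one attempt and no reset: what is moved stays moved. The work goes in short steps, Python scripts to look and compute and a tool call to move; the robot and the scene stay as the last step left them, time stands still between calls to the robot, and variables do not carry over. Pictures are saved under pics/ and viewed, at most 10 in all, crops included, and the job is handed in when it is done.

Besides the shell and the picture viewer there is one more tool, called after "Request:" as name(argument=value, ...), one argument or row to a line, values as JSON. servo_tool: Moves the arm, as the interface text tells. Its arguments: {"type":"object","properties":{"rows":{"type":"array","items":{"type":"array","items":{"type":"number"}}}},"required":["rows"]}

```bash
mkdir -p pics; python3 - <<'E'
from workcell import ctrl
import cv2,numpy as np
o=ctrl.get_obs();print(o)
for n in("scene","side"):
    im,d=ctrl.get_image(n);i=ctrl.camera_info(n)
    cv2.imwrite(f"pics/{n}0.png",im[:,:,::-1]);np.savez(f"{n}0.npz",im=im,d=d,K=i["intrinsics"],R=i["R"],t=i["t"])
E
```

```text
{'t': 0.0, 'qpos': array([-1.16000246e+00,  4.23844991e-01,  1.63071525e+00, -1.30419622e-05,
        1.08858044e+00, -1.89872674e-02]), 'qvel': array([ 0.00042651,  0.00120482,  0.00173023, -0.00039187,  0.0026791 ,
        0.00031156]), 'joint_torque': array([-2.16960630e-03, -5.44630337e+01, -2.73669237e+01,  6.41964586e-02,
        2.26752344e-02, -1.31184329e-04]), 'ee_pos': array([ 260.2199104 , -567.62609269,  221.88918319]), 'orientation': array([-3.06785183e+00, -6.69600806e-01,  4.90881851e-04]), 'ft_force': array([ 0.06791045, -0.07208391,  0.39979566]), 'moment': array([ 0.0540801 , -0.02929045, -0.0038662 ]), 'grasp_force': 0.0, 'width': 87.71510152651013}
```

View pics/scene0.png

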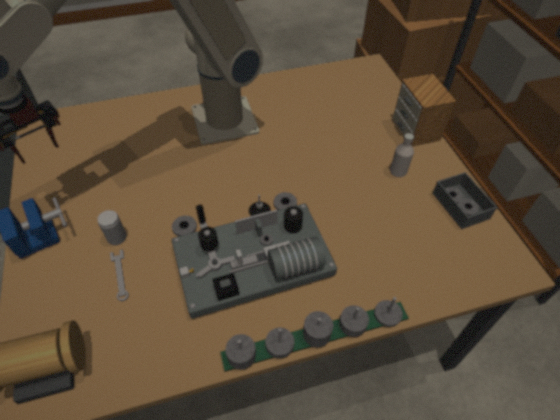

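View pics/side0.png

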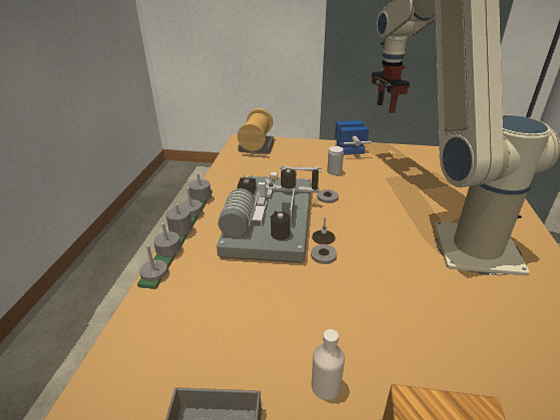

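The scene picture shows the sander's deck at about (175-333, 205-307), with its front towards the robot. The handle is at (201, 213), the idler drum at (208, 238) and the tab near (239, 256). The side picture shows the same things in profile. Next I'll fit the deck from depth.

```bash
cat > h.py <<'E'
import numpy as np,cv2
def cloud(f):
    z=np.load(f);K,R,t,d=z["K"],z["R"],z["t"],z["d"]
    v,u=np.mgrid[:d.shape[0],:d.shape[1]]
    P=np.stack([(u-K[0,2])/K[0,0]*d,(v-K[1,2])/K[1,1]*d,d],-1)
    return z["im"],(P-t)@R,d>0
def proj(z,X):
    c=np.asarray(X)@z["R"].T+z["t"];p=c@z["K"].T;return p[...,:2]/p[...,2:]
E
python3 - <<'E'
from h import *
im,W,ok=cloud("scene0.npz")
m=ok&(abs(W[...,2]-50)<5)&(W[...,0]>300)&(W[...,0]<900)&(abs(W[...,1])<350)
mm=m.astype(np.uint8)
n,l,s,c=cv2.connectedComponentsWithStats(mm)
k=1+s[1:,4].argmax();print(s[k],c[k])
q=W[l==k]
print("z med",np.median(q[:,2]), "bench z",np.median(W[...,2][ok&(abs(W[...,2])<12)]))
r=cv2.minAreaRect(q[:,:2].astype(np.float32));print(r);print(cv2.boxPoints(r))
# high things in the region
z=W[...,2]
for lo,hi in((128,142),(106,127),(85,118)):
    mm=(ok&(z>lo)&(z<hi)&(W[...,0]>300)&(W[...,0]<900)&(abs(W[...,1])<350)).astype(np.uint8)
    n,l,s,c=cv2.connectedComponentsWithStats(mm)
    for i in range(1,n):
        if s[i,4]>8: print(lo,s[i],W[l==i].mean(0).round(1),W[l==i][:,2].max().round())
x=cv2.resize(im[180:320,160:350],None,fx=4,fy=4,interpolation=cv2.INTER_CUBIC)
cv2.imwrite("pics/crop0.png",np.clip(x[:,:,::-1].astype(float)*1.5,0,255))
E
```

```text
[ 171  203  166  110 5952] [239.76512097 259.91683468]
z med 50.10811597556784 bench z 0.3021044273870532
((641.805419921875, -53.78533935546875), (251.5313262939453, 419.42523193359375), 2.544259786605835)
[[ 506.85434  150.13765]
 [ 525.47314 -268.87408]
 [ 776.7565  -257.7083 ]
 [ 758.1377   161.3034 ]]
128 [195 204   8   8  46] [ 508.  -169.5  133.8] 138.0
128 [204 230   6   5  20] [ 596.1 -165.7  130.5] 132.0
128 [269 237  56  30 842] [722.6  48.1 133.9] 141.0
106 [284 206  19  17 248] [587.1  82.9 112.4] 124.0
106 [196 208   8   9  38] [ 513.3 -169.9  116.2] 127.0
106 [235 210  42  14 114] [564.4 -19.5 110.9] 117.0
106 [198 226  19  20 263] [ 601.8 -165.9  121.4] 127.0
106 [303 237  12   4  13] [686.3  95.1 122.7] 127.0
106 [291 240  10   4  12] [686.8  60.5 121.9] 127.0
106 [236 249   6   9  36] [674.6 -96.8 113.4] 117.0
106 [267 249  59  26 485] [750.   44.8 117.5] 127.0
85 [284 206  19  22 314] [592.1  81.6 107.3] 118.0
85 [235 210  42  21 342] [568.1 -21.  100.9] 117.0
85 [196 212   9   9  56] [ 513.5 -170.   101.1] 117.0
85 [198 237  20  13 128] [ 615.5 -166.4  101.5] 117.0
85 [236 249   6  14  60] [676.7 -97.2 106.3] 117.0
85 [267 251  59  29 484] [753.9  42.  104.1] 118.0
85 [212 273  25  22 246] [ 738.4 -150.3   87.5] 94.0[ WARN:0@0.176] global loadsave.cpp:1063 imwrite_ Unsupported depth image for selected encoder is fallbacked to CV_8U.
```

View pics/crop0.png

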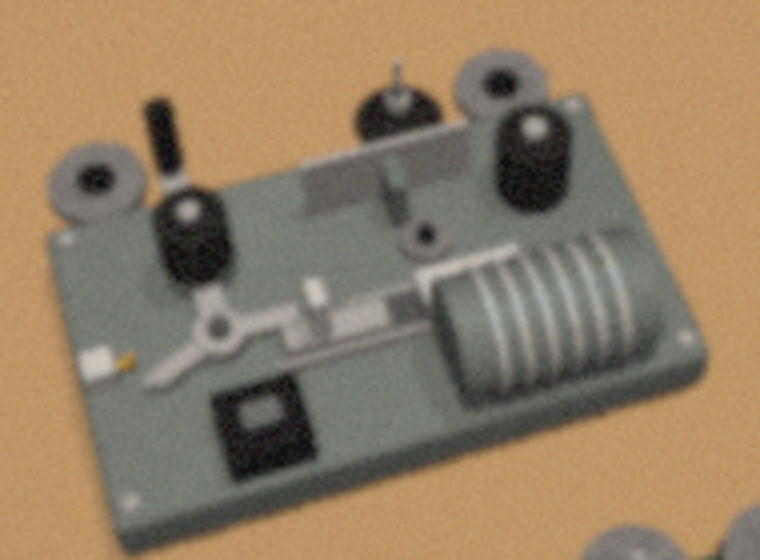

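The yaw is about 2.5° and the sander's origin is near (607, -55). The handle is at (507, -170) and the tab at (674, -97), so slider travel is about 5.5 mm. The plan is to push the tab with shut fingers, then grip the handle and swing it.

Request:
servo_tool(
  rows=[
    [0,0,0.06,0.2,-0.08,0,0],
    [0,0,0.13,0.45,-0.19,0,0],
    [0,0,0.2,0.7,-0.29,0,0],
    [0,0,0.257,0.93,-0.38,0,0],
    [0,0,0.257,0.93,-0.38,0,0],
  ],
)

```text
t: 0.72
ee_pos: [399.6, -419.2, 222.4]
orientation: [-3.14, -0.075, 0.0]
ft_force: [-0.3, -0.5, 0.4]
width: 41.1
grasp_force: 0.0
```

```bash
cat >> h.py <<'E'
from scipy.spatial.transform import Rotation as Ro
S=np.array([606.8,-55.4]);A=np.radians(2.54);RS=np.array([[np.cos(A),-np.sin(A)],[np.sin(A),np.cos(A)]])
def w(x,y): return S+RS@[x,y]
def delta(o,xy,z):   # shift/200 in tool axes, turn/1.5 to point down with tool x along sander x
    T=Ro.from_rotvec(o["orientation"]);G=Ro.from_matrix(np.array([[np.cos(A),np.sin(A),0],[np.sin(A),-np.cos(A),0],[0,0,-1]]))
    return (T.inv()*G).as_rotvec().round(3)/1.5, (T.inv().apply(np.r_[xy,z]-o["ee_pos"])/200).round(3)
E
python3 -c "
from h import *;from workcell import ctrl
o=ctrl.get_obs();print(o['t'],o['ee_pos'],o['width'],w(65,-77),delta(o,w(65,-77),180))"
```

```text
0.725 [ 399.56929561 -419.19005565  222.40101849] 41.10357689692307 [ 675.14853617 -129.44375465] (array([-0.00066667,  0.        ,  0.00266667]), array([ 1.446, -1.381,  0.213]))
```

Request:
servo_tool(
  rows=[
    [0,0,0,0.18,-0.17,0,0],
    [0,0,0,0.38,-0.36,0,0],
    [0,0,0,0.58,-0.55,0,0],
    [0,0,0,0.72,-0.69,0,0],
  ],
)

```text
t: 1.23
ee_pos: [536.4, -276.7, 222.5]
orientation: [3.141, 0.071, -0.0]
ft_force: [0.9, 0.1, -0.3]
width: 1.9
grasp_force: 0.0
```

Request:
servo_tool(
  rows=[
    [0,0,0,0.2,-0.2,0,0],
    [0,0,0,0.4,-0.39,0,0],
    [0,0,0,0.6,-0.57,0.05,0],
    [0,0,0,0.726,-0.69,0.15,0],
    [0,0,0,0.726,-0.69,0.2,0],
    [0,0,0,0.726,-0.69,0.2,0],
  ],
)

```text
t: 1.98
ee_pos: [673.2, -134.1, 181.3]
orientation: [-3.141, -0.069, 0.005]
ft_force: [0.7, 0.3, -0.0]
width: 0.4
grasp_force: 0.0
```

```bash
python3 - <<'E'
from h import *;from workcell import ctrl
o=ctrl.get_obs();print(o['t'],o['ee_pos'],o['width'],delta(o,w(65,-77),90))
n="wrist";i=ctrl.camera_info(n);im,d=ctrl.get_image(n)
cv2.imwrite("pics/w1.png",im[:,:,::-1]);np.savez("w1.npz",im=im,d=d,K=i["intrinsics"],R=i["R"],t=i["t"])
im,W,ok=cloud("w1.npz");z=W[...,2]
for lo,hi,name in((108,119,"tab"),(60,70,"bar")):
    mm=(ok&(z>lo)&(z<hi)&(np.linalg.norm(W[...,:2]-[675,-97],axis=-1)<60)).astype(np.uint8)
    n,l,s,c=cv2.connectedComponentsWithStats(mm)
    for k in range(1,n):
        if s[k,4]>30: q=W[l==k];print(name,s[k],q.mean(0).round(1),q.min(0).round(1),q.max(0).round(1))
E
```

```text
1.975 [ 673.16519625 -134.06624846  181.28631274] 0.44643186887949154 (array([-0.   ,  0.002, -0.   ]), array([ 0.012, -0.023,  0.456]))
tab [210 202  20  33 603] [673.5 -95.3 113.7] [ 662.1 -101.3  108.1] [683.7 -88.5 116.2]
bar [157 175 114   6 608] [689.  -82.6  62.3] [ 685.2 -127.    60. ] [692.8 -38.3  64.3]
bar [ 167  185   94   29 2049] [673.3 -80.9  66.4] [ 659.3 -120.1   60. ] [683.6 -46.9  70. ]
bar [ 243  202   65   36 1256] [ 656.2 -132.7   66.4] [ 644.7 -156.9   60. ] [ 672.4 -106.1   69.9]
bar [162 216  42   6 234] [654.  -57.7  62.2] [650.9 -74.   60.1] [656.6 -40.7  64.3]
```

View pics/w1.png

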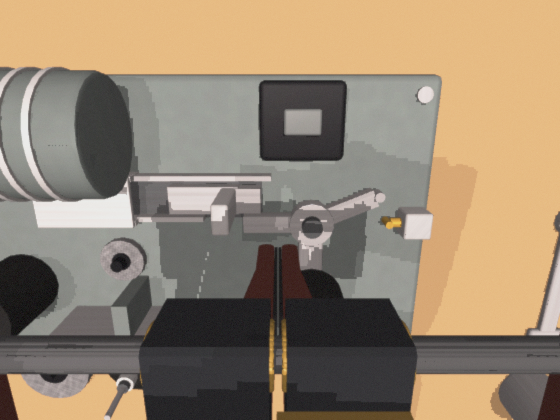

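The wrist view shows the tab top at (220, 218), with its centre at world (673.5, -95.3). The shut fingers are at about (280, 250), on the tab's -y side with clear space below. Next I'll descend and push.

Request:
servo_tool(
  rows=[
    [0,0,0,0.01,0,0.15,0],
    [0,0,0,0.01,0,0.3,0],
    [0,0,0,0.01,0,0.44,0],
    [0,0,0,0.01,0,0.45,0],
  ],
)

```text
t: 2.52
ee_pos: [674.8, -134.1, 91.5]
orientation: [-3.14, -0.067, 0.005]
ft_force: [0.8, 0.1, -0.1]
width: 0.6
grasp_force: 0.0
```

Request:
servo_tool(
  rows=[
    [0,0,0,0,-0.05,0,0],
    [0,0,0,0,-0.09,0,0],
    [0,0,0,0,-0.13,0,0],
    [0,0,0,0,-0.17,0,0],
    [0,0,0,0,-0.21,0,0],
    [0,0,0,0,-0.25,0,0],
    [0,0,0,0,-0.27,0,0],
    [0,0,0,0,-0.27,0,0],
  ],
)

```text
t: 3.52
ee_pos: [673.8, -78.3, 92.3]
orientation: [-3.14, -0.07, 0.001]
ft_force: [-1.6, 0.5, 0.1]
width: 0.9
grasp_force: 0.0
```

```bash
cat > look.py <<'E'
import sys
from h import *;from workcell import ctrl
o=ctrl.get_obs();print(o['t'],o['ee_pos'].round(1),o['width'],o['ft_force'].round(1))
for n in ("wrist","scene"):
    i=ctrl.camera_info(n);im,d=ctrl.get_image(n);f=f"{n}_{sys.argv[1]}"
    cv2.imwrite(f"pics/{f}.png",im[:,:,::-1]);np.savez(f+".npz",im=im,d=d,K=i["intrinsics"],R=i["R"],t=i["t"])
E
python3 look.py 2; python3 - <<'E'
from h import *
im,W,ok=cloud("wrist_2.npz");z=W[...,2]
m=ok&(z>100)&(z<117)&(abs(W[...,0]-673)<14)&(W[...,1]>-120)&(W[...,1]<-20)
L=(W[m][:,:2]-S)@RS
print(m.sum(),L.mean(0),L.min(0),L.max(0))
E
```

```text
3.525 [673.8 -78.3  92.3] 0.8632981779073938 [-1.6  0.5  0.1]
1644 [ 73.82924752 -16.45196975] [ 57.13340736 -34.63929942] [81.66049018 31.882957  ]
```

View pics/wrist_2.png

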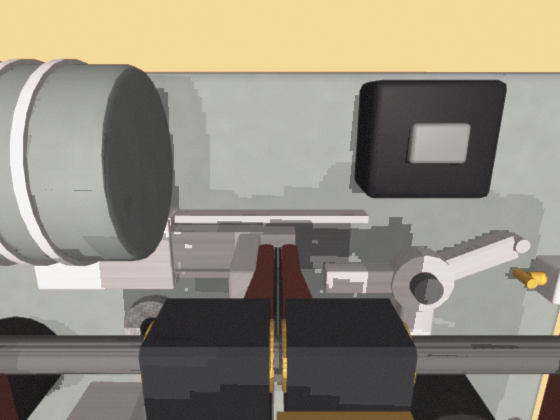

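The tab at (250, 265) now sits against the fingers' left face, and the slider has moved. I'll go on pushing until the end stop shows in the force.

Request:
servo_tool(
  rows=[
    [0,0,0,0,-0.01,0,0],
    [0,0,0,0,-0.02,0,0],
    [0,0,0,0,-0.03,0,0],
    [0,0,0,0,-0.03,0,0],
  ],
)

```text
t: 4.12
ee_pos: [673.7, -72.9, 92.5]
orientation: [-3.141, -0.07, 0.001]
ft_force: [-0.8, -1.6, -0.5]
width: 0.6
grasp_force: 0.8
```

Request:
servo_tool(
  rows=[
    [0,0,0,0,-0.01,0,0],
    [0,0,0,0,-0.015,0,0],
    [0,0,0,0,-0.015,0,0],
  ],
)

```text
t: 4.5
ee_pos: [673.8, -69.8, 92.7]
orientation: [-3.141, -0.07, -0.0]
ft_force: [-0.3, -2.1, -1.4]
width: 0.8
grasp_force: 0.8
```

Request:
servo_tool(
  rows=[
    [0,0,0,0,-0.01,0,0],
    [0,0,0,0,-0.02,0,0],
    [0,0,0,0,-0.02,0,0],
  ],
)

```text
t: 4.88
ee_pos: [673.6, -66.0, 92.7]
orientation: [3.141, 0.07, 0.0]
ft_force: [-0.2, -3.0, -0.4]
width: 0.4
grasp_force: 1.6
```

Request:
servo_tool(
  rows=[
    [0,0,0,0,-0.01,0,0],
    [0,0,0,0,-0.015,0,0],
    [0,0,0,0,-0.015,0,0],
  ],
)

```text
t: 5.25
ee_pos: [673.6, -65.6, 92.8]
orientation: [3.137, 0.07, 0.001]
ft_force: [-0.6, -14.0, -2.2]
width: 0.5
grasp_force: 6.9
```

The end stop shows as 14 N at y = -65.6. Next I'll back off, rise, and go over the handle with the fingers open.

Request:
servo_tool(
  rows=[
    [0,0,0,0,0.08,0,0],
    [0,0,0,0,0.1,-0.2,0],
    [0,0,0,0,0.1,-0.45,30],
    [0,0,0,-0.2,0.2,-0.55,60],
    [0,0,0,-0.5,0.35,-0.55,60],
    [0,0,0,-0.75,0.49,-0.55,60],
    [0,0,0,-0.86,0.49,-0.55,60],
    [0,0,0,-0.86,0.49,-0.55,60],
  ],
)

```text
t: 6.25
ee_pos: [505.2, -168.7, 203.2]
orientation: [-3.14, -0.067, -0.001]
ft_force: [0.1, 0.2, 1.2]
width: 56.8
grasp_force: 0.0
```

```bash
python3 look.py 3; python3 - <<'E'
from h import *;from workcell import ctrl
for f in("wrist_3.npz","scene_3.npz"):
    im,W,ok=cloud(f);z=W[...,2]
    for c,r,lo,hi in(((507,-170),25,126,139),((672,-56),22,108,118)):
        m=ok&(z>lo)&(z<hi)&(np.linalg.norm(W[...,:2]-c,axis=-1)<r)
        if m.sum(): q=W[m];print(f,m.sum(),q.mean(0).round(1),q.min(0).round(1),q.max(0).round(1), "sander",((q.mean(0)[:2]-S)@RS).round(1))
o=ctrl.get_obs();print(w(-105,-110),delta(o,w(-105,-110),90))
E
```

```text
6.25 [ 505.2 -168.7  203.2] 56.82930176127213 [0.1 0.2 1.2]
wrist_3.npz 835 [ 506.9 -168.   134.5] [ 495.2 -178.8  126.1] [ 516.3 -157.2  137.1] sander [-104.8 -108.1]
scene_3.npz 49 [ 508.7 -169.5  133.8] [ 494.5 -180.5  126.2] [ 518.6 -160.1  138.4] sander [-103.1 -109.7]
scene_3.npz 37 [673.4 -52.3 113.4] [659.3 -58.4 108.2] [684.6 -46.4 117.5] sander [66.7  0.1]
[ 506.7780126  -169.94519648] (array([ 0.        , -0.00133333, -0.        ]), array([-0.004,  0.007,  0.566]))
```

View pics/wrist_3.png

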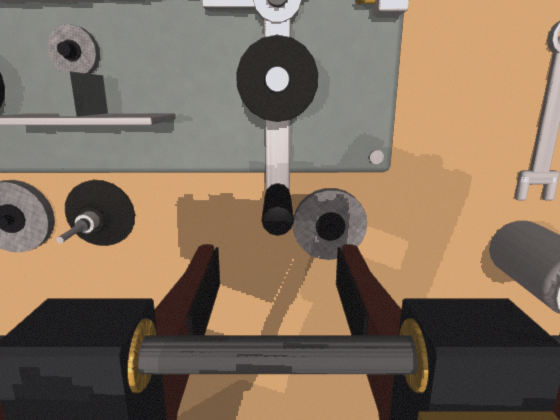

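The handle top is at (278, 215), centred between the open fingers. disc_a lies low beside it at (330, 225), out of the way. The tab measures a travel of 50 mm. Next I'll descend and grip.

Request:
servo_tool(
  rows=[
    [0,0,0,0.008,0,0.2,60],
    [0,0,0,0.008,0,0.4,60],
    [0,0,0,0.008,0,0.55,60],
    [0,0,0,0.008,0,0.55,60],
    [0,0,0,0.008,0,0.55,20],
    [0,0,0,0.008,0,0.55,10],
    [0,0,0,0.008,0,0.55,10],
    [0,0,0,0.008,0,0.55,10],
  ],
)

```text
t: 7.35
ee_pos: [507.9, -168.6, 93.4]
orientation: [3.14, 0.069, 0.002]
ft_force: [-0.4, 0.1, 0.9]
width: 23.6
grasp_force: 0.0
```

```bash
python3 - <<'E'
from h import *;from workcell import ctrl
o=ctrl.get_obs();print(o['ee_pos'],o['width'],((o['ee_pos'][:2]-S)@RS),o['ft_force'],o['grasp_force'])
for q in np.arange(0.08,0.57,0.08): print(q.round(2),(150*(1-np.cos(q))/200).round(3),(-150*np.sin(q)/200).round(3))
E
```

```text
[ 507.91484218 -168.56750064   93.35801519] 23.637771144318837 [-103.80323219 -108.67403842] [-0.38573439  0.13654353  0.91591099] 0.0
0.08 0.002 -0.06
0.16 0.01 -0.119
0.24 0.021 -0.178
0.32 0.038 -0.236
0.4 0.059 -0.292
0.48 0.085 -0.346
0.56 0.115 -0.398
```

Request:
servo_tool(
  rows=[
    [0,0,0,0,0,0,10],
    [0,0,0,0.002,-0.06,0,10],
    [0,0,0,0.01,-0.12,0,10],
    [0,0,0,0.02,-0.18,0,10],
    [0,0,0,0.02,-0.18,0,10],
  ],
)

```text
t: 7.98
ee_pos: [510.5, -132.7, 93.2]
orientation: [3.139, 0.072, 0.002]
ft_force: [-1.8, -6.6, 4.1]
width: 21.7
grasp_force: 30.0
```

Request:
servo_tool(
  rows=[
    [0,0,0,0.017,-0.06,0,10],
    [0,0,0,0.038,-0.115,0,10],
    [0,0,0,0.064,-0.17,0,10],
    [0,0,0,0.094,-0.222,0,10],
    [0,0,0,0.094,-0.222,0,10],
    [0,0,0,0.094,-0.222,0,10],
    [0,0,0,0.094,-0.222,0,10],
  ],
)

```text
t: 8.85
ee_pos: [526.7, -88.6, 93.2]
orientation: [3.139, 0.071, -0.0]
ft_force: [-2.6, -10.5, 6.2]
width: 21.5
grasp_force: 30.0
```

```bash
python3 look.py 4; python3 - <<'E'
from h import *;from workcell import ctrl
o=ctrl.get_obs();p=(o['ee_pos'][:2]-S)@RS-[45,-110];print(o['width'],o['grasp_force'],p,"q",np.arctan2(p[1],-p[0]),np.hypot(*p),o['qvel'].round(4))
im,W,ok=cloud("wrist_4.npz");z=W[...,2]
p0=w(45-.852*60,-110+.523*60)
m=ok&(z>118)&(z<127)&(np.linalg.norm(W[...,:2]-p0,axis=-1)<40)
l=(W[m][:,:2]-S)@RS-[45,-110];c=l.mean(0);print("idler",m.sum(),c,"q",np.arctan2(c[1],-c[0]),np.hypot(*c))
im,W,ok=cloud("scene_4.npz");z=W[...,2]
m=ok&(z>108)&(z<118)&(np.linalg.norm(W[...,:2]-[672,-56],axis=-1)<22)
print("tab",m.sum(),((W[m][:,:2]-S)@RS).mean(0))
E
```

```text
8.85 [526.7 -88.6  93.2] 21.52173562877137 [ -2.6 -10.5   6.2]
21.371782891198787 30.002339780330658 [-126.55510862   80.40262092] q 0.5659839560412798 149.93590953659182 [-0.0014 -0.0021  0.001   0.     -0.0008 -0.0022]
idler 15920 [-51.28976127  34.39234825] q 0.5906862330415241 61.75332565165686
tab 36 [ 6.59164150e+01 -1.60092832e-02]
```

View pics/wrist_4.png

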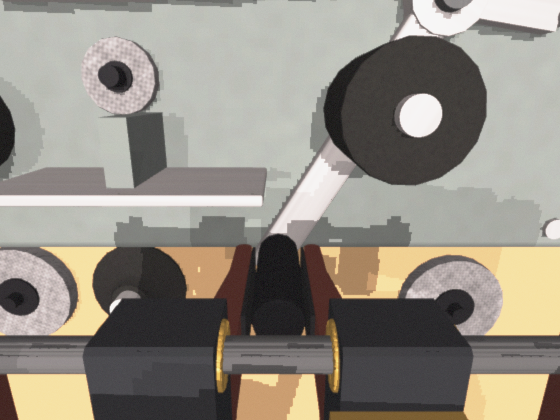

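The handle at (278, 280) is gripped between the fingers. The bar is swung in to q of about 0.57, and force and grip are steady. The tab is at the end of its track and the bystanders have not moved, so I'm handing in.

```bash
python3 -c "
from workcell import ctrl
print(ctrl.close_job())"
```

```text
the job is handed in; nothing more can be done
None
```

I handed the job in with the lock slider at the free end (about 50 mm of travel), the tensioner arm held past the click at about 0.57 rad with the handle gripped at 30 N, and no bystander moved; the hand-in returned no verdict.

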